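# Hang the lower tier of a hanging basket

### The arm

A 6-joint arm with a two-finger parallel gripper is mounted at the origin on the work surface. World frame = base frame: x ahead of the robot, y to its left, z up, the work surface at z = 0. Lengths are in mm, angles in rad, forces in N, time in s.
With the tool pointing down it reaches from about 350 to 975 mm from the base axis. Payload 7.1 kg.
Tool frame: the origin (TCP) lies at the centre of the arm's flange, where the gripper is bolted on; the fingertips stand 182 mm ahead of it and the grasp point (between the pads) lies 163 mm ahead of it; z points along the fingers, y is the line along which they close (so a half turn about z gives the same grasp; the last joint's range is limited). The gripper opens to 88 mm and grips with 3 to 60 N. Pads are 20 mm wide; open, the fingers measure 115 mm over their backs; the gripper's body (75 mm by 178 mm) begins 61 mm behind the grasp point.
Start: joints at [-1.296, 0.423, 1.63, -0, 1.089, -0.019], TCP at [181.013, -598.198, 404.675] pointing down, gripper open.
Joint ranges: [-3, 3], [-0.9, 2.11], [0.09, 2.58], [-1.31, 4.45], [0.11, 2.69], [-2.54, 2.54]. Speed limits (rad/s): [2.39, 2.39, 3.01, 3.14, 3.14, 3.14].

### API

Orientations are given as a rotation vector (axis times angle).
In Python, from workcell import readout, get_image, ctrl gives the robot as it stands.
- The arm moves only by the tool step_arm, never from a script. Its argument "targets" is a list that holds one entry, the list of rows, each a list of 7 numbers: the shift along the world's x, y, z as a fraction of full scale, then the turn, a rotation vector about the world's x, y, z as a fraction of full scale, then the opening, from 0 (shut) to 1 (fully open). In form: [[[dx, dy, dz, wx, wy, wz, claw], ...]]. A call has exactly 5 rows; each row shifts and turns the commanded pose from where the row before left it; what a row does not reach is not made up. Full scale, the value 1, is 0.05 m for a shift and 4 degrees for a turn. A row lasts 1/8 s, in which the tool goes at most 62.5 mm and 10.7 degrees, less where a joint would pass 70% of its speed; a pose out of reach is approached as far as the arm can. A call with a number of a shift or a turn outside -1 to 1 is refused whole. A call with a gripper value outside its range is refused whole. The fingers move at their own pace and stop on an object; the grip force is fixed at half the most. Time passes only in rows, so rows that do not move let the fingers close, or fill a call up. It gives the time, the measured TCP pose, the force, the opening and the grip force at its end, in the units of the state.
- readout.get_obs(): the state, without advancing time (a new reading comes with each control period).
- get_image(name): name is "scene" or "top" or "wrist"; returns a dict with "pixels" (480x640x3 uint8, red, green, blue), "intrinsics" (3x3 intrinsics, pixels), "extrinsics" (4x4, takes a point from world to camera coordinates). Camera axes: x right, y down, z forward; pixel columns grow to the right and rows downward; lengths in mm; the calibration is good to about 2 mm. A picture is of the moment at which its call begins. There is no depth.
- ctrl.close_job(): hands the job in; it is judged then, once.
The state is a dict: "t": time; "qpos": joint angles; "qvel": joint speeds; "joint_torque": joint torques, N m; "ee_pos": TCP position; "orientation": TCP orientation; "ft_force": force on the tool from outside, world axes, zero at the start; "moment": the same for the moment, N m; "width": finger opening in mm; "grasp_force": force on a finger pad.
Only numpy, scipy, OpenCV 4.12 (cv2) and the standard library are available. Lean on these libraries where they do the work, as an engineer would, in place of code of your own. Each camera call takes 0.05 s, during which the arm holds its last target. There are 200 camera calls.

### The job

Take the small steel basket that stands on the bamboo board by its wooden grip and hang it, by its own hook, in the round loop below the basket that already hangs on the stand, so that the two hang one under the other. Let go and leave it hanging still; do not swing the upper basket hard, and leave the mug, the canister and the grater where they are.

Things in the scene. Friction and masses are not known exactly. Their poses are not given: they have to be found in the camera images.
- grip (a point): Centre of the wooden grip of the lower basket, the loose thing to hang (0.14 to 0.24 kg). Grip: upright block 18 (x) x 16 (y) x 44 mm (z); pinch it across y, firmly, as the bowl hangs off to +x of it. Axes: z up the post, x the way the hook points. Bowl underside 95 mm below this point, rim 61 mm below, hook's top 78 mm above; the hook's free end points down, 65 mm to +x, ending 49 mm above.
- lower_basket: Lower basket, starts upright on the board. Origin: centre of its underside; same axes as grip. Round steel bowl 96 mm across, 34 mm high; a 6 mm steel post up its -x side (x = -50 mm) carries the wooden grip, then leans in over the bowl and bends over to +x like a walking-stick handle (half circle, axis radius 15 mm, over the bowl's centre), 173 mm high in all.
- hook_inside (a point): The lower basket's hook, at the underside of the top of its bend, where it will hang: 50 mm to +x and 72 mm above the grip's centre, in the basket's axes (same axes as grip). The hook's opening is 24 mm wide, and its free end reaches 23 mm below this point.
- loop (a point): Centre of the round wire loop at the lower end of the hanging upper basket: wire 5 mm thick, 55 mm clear inside, standing upright. x runs through the opening towards the stand's column, y across, z up. The upper bowl (84 mm across) has its underside 85 mm above this point, so the room straight above is taken; the -x side is open.
- loop_bottom (a point): Top of the loop's lowest wire, where the hook is to rest: 27.5 mm below the loop's centre, same axes.
- upper_tier (a joint): Swing of the upper basket (0.45 kg, with two garlic bulbs) about the hook of its stand, rad: 0 hanging straight, positive when the loop has swung to the stand's -x, axis 205 mm above loop_bottom. It hangs freely, lightly damped, and comes back to 0.
- stand: Fixed brushed-aluminium stand that carries the upper basket. Origin on the counter straight below the loop. x points from the loop to the column, z up. Base plate from -20 to +170 mm in x, 140 mm wide, 12 mm high; round column 16 mm thick at x = +140 mm, 450 mm high; an arm at the top runs back above the loop.
- board: Fixed bamboo cutting board 240 (x) x 200 (y) x 15 mm, origin at the centre of its underside on the counter. The lower basket starts on it.
- mug_mid (a point): White mug, bystander: 82 mm wide, 92 mm high, handle to its +y; this point is half-way up.
- canister_mid (a point): Cream canister with black lid, bystander: 106 mm wide, 152 mm high with its lid handle; this point is 64 mm up.
- grater_mid (a point): Flat yellow grater, bystander: 80 x 130 x 12 mm with a 50 mm tab at its +y end; this point is half-way up the slab's centre.
There are look-alikes about, which are no part of the job. What is shaped like the lower_basket but blue or green is not meant.

How it is judged (in metres and radians):
At the end, for the whole second after the job is handed in: The lower basket hangs by its hook in the upper basket's loop: inside of the hook's bend within 13 mm of the top of the loop's lowest wire, carried by it (over 1 N), upright within 0.3 rad, upper basket within 0.12 rad of straight, nearly still (under 0.05 m/s and 0.6 rad/s) (distance between hook_inside and loop_bottom below 0.013 m and contact force between lower_basket and stand above 1 N and angle between grip's own z axis and vertical below 0.3 rad and linear speed of lower_basket below 0.05 m/s and angular speed of lower_basket below 0.6 rad/s and value of joint upper_tier between -0.12 and 0.12 rad); the robot touches nothing.
It fails at once if the upper basket is swung hard (more than 0.4 rad) (value of joint upper_tier above 0.4 rad or value of joint upper_tier below -0.4 rad).
It fails at once if the mug, the canister or the grater is pushed more than 25 mm (distance of any of mug_mid, canister_mid, grater_mid from where it was at the start of the episode above 0.025 m).
It also fails if it takes over 48 s, if anything falls off the work surface, if the arm or the gripper's body presses on something with over 40 N, if the wrist force passes 120 N, or if a joint passes its speed limit or range.

## Working session

There is one attempt and no reset: what is moved stays moved. The work goes in short steps, Python scripts to look and compute and a tool call to move; the robot and the scene stay as the last step left them, time stands still between calls to the robot, and variables do not carry over. Pictures are saved under pics/ and viewed, at most 10 in all, crops included, and the job is handed in when it is done.

Besides the shell and the picture viewer there is one more tool, called after ">>>" by a JSON object that holds its "fn" and its "kwargs", one argument or row to a line. step_arm: Moves the arm, as the interface text tells. Shift numbers are shares of 0.05 m and turn numbers shares of 4 degrees, none past 1 either way. Its arguments: {"type":"object","properties":{"targets":{"type":"array"}},"required":["targets"]}

```bash
mkdir -p pics; cat > h.py <<'E'
import numpy as np, cv2, json
from workcell import readout, get_image, ctrl
def shot(n,fn=None):
    d=get_image(n); im=cv2.cvtColor(np.asarray(d["pixels"]),cv2.COLOR_RGB2BGR)
    if fn: cv2.imwrite("pics/"+fn,im); np.savez("pics/"+fn[:-4],K=d["intrinsics"],E=d["extrinsics"])
    return im,np.array(d["intrinsics"]),np.array(d["extrinsics"])
def ray(K,E,u,v):
    R,t=E[:3,:3],E[:3,3]; c=-R.T@t
    d=R.T@np.linalg.inv(K)@np.array([u,v,1.]); return c,d/np.linalg.norm(d)
def plane(K,E,u,v,z):
    c,d=ray(K,E,u,v); return c+d*(z-c[2])/d[2]
def tri(*rs):
    A=0;b=0
    for c,d in rs:
        P=np.eye(3)-np.outer(d,d); A=A+P; b=b+P@c
    x=np.linalg.solve(A,b); return x,[np.linalg.norm((np.eye(3)-np.outer(d,d))@(x-c)) for c,d in rs]
def proj(K,E,p):
    q=K@(E[:3,:3]@np.asarray(p,float)+E[:3,3]); return q[:2]/q[2]
def load(fn):
    z=np.load("pics/"+fn+".npz"); return z["K"],z["E"]
E
python3 - <<'E'
from h import *
for n in("scene","top","wrist"):
    im,K,E=shot(n,n+"0.png"); print(n,K[0,0],(-E[:3,:3].T@E[:3,3]).round(),E[2,:3].round(2))
o=readout.get_obs(); print(o)
E
```

```text
scene 580.61353583191 [1372.  254. 1313.] [-0.6  -0.21 -0.77]
top 457.16799873294 [ 346.   -2. 1419.] [ 0.19 -0.02 -0.98]
wrist 341.85411984851805 [ 260. -575.  383.] [-0.29 -0.09 -0.95]
{'t': 0.15, 'qpos': array([-1.29599771e+00,  4.23680056e-01,  1.63045102e+00, -3.80339512e-05,
        1.08862353e+00, -1.90248469e-02]), 'qvel': array([ 0.00067949, -0.00175355, -0.00307735,  0.00111632, -0.00154063,
       -0.0002394 ]), 'joint_torque': array([-4.88342775e-04, -5.44982815e+01, -2.73919308e+01,  6.43667788e-02,
        2.04039027e-02, -7.79771221e-05]), 'ee_pos': array([ 180.96094401, -598.02360176,  404.09586598]), 'orientation': array([-3.10661112e+00, -4.59737725e-01,  2.85163281e-04]), 'ft_force': array([-0.6157182 ,  0.92561846, -0.57474101]), 'moment': array([0.02349806, 0.01202211, 0.02900076]), 'grasp_force': 0.0, 'width': 87.71042942603053}
```

View pics/scene0.png

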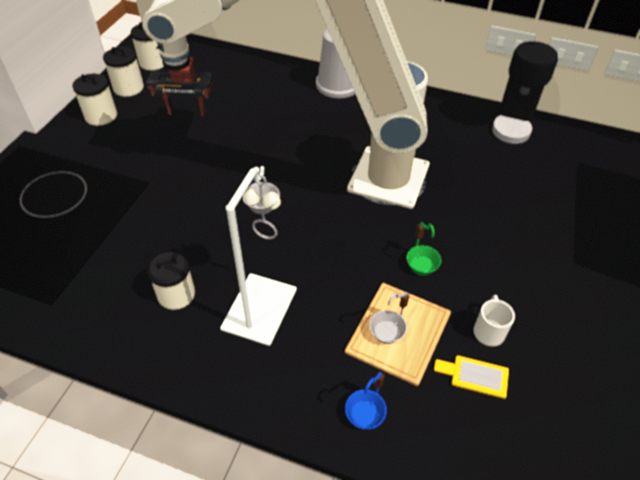

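View pics/top0.png

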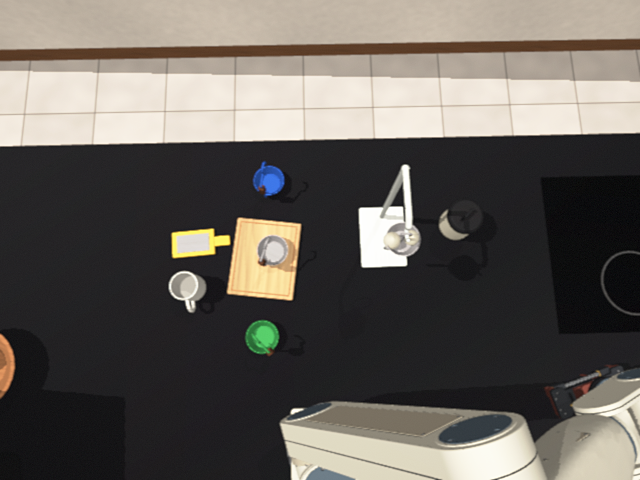

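The scene shows three baskets of the same shape: steel at scene (388,325) / top (272,250) on the board, green at scene (424,260), and blue at scene (366,408). The steel one is meant, since it stands on the bamboo board and is neither blue nor green. The stand's loop is at scene (265,229). Next is one enlarged crop to confirm this.

```bash
python3 - <<'E'
import cv2,numpy as np
s=cv2.imread("pics/scene0.png");t=cv2.imread("pics/top0.png")
f=lambda im,x,y,w,h,k:cv2.resize(im[y:y+h,x:x+w],None,fx=k,fy=k,interpolation=cv2.INTER_CUBIC)
a=np.hstack([f(s,360,280,80,60,5),f(t,245,225,80,60,5)])
b=np.hstack([f(s,230,160,80,60+30,5)[:300],f(s,230,185,80,60,5)])
b=np.hstack([f(s,225,160,100,75,4),f(t,360,200,100,75,4)])
cv2.imwrite("pics/c1.png",np.vstack([a,b]))
E
```

```text
(no output)
```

View pics/c1.png

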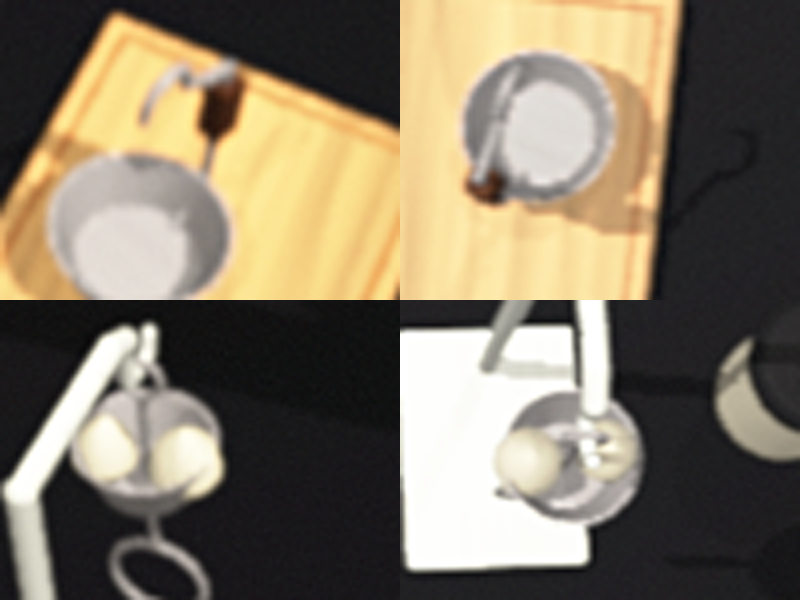

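The crop confirms it: a steel bowl with a dark-brown wooden grip and hook, on the bamboo board. The grip is at scene (404,301) and top (262.5,262.5). The loop's centre is at scene (265,229), and its left edge shows in the top view at (386,247). Next I measure.

```bash
python3 - <<'E'
from h import *
np.set_printoptions(precision=1,suppress=True)
s=cv2.imread("pics/scene0.png");t=cv2.imread("pics/top0.png")
Ks,Es=load("scene0");Kt,Et=load("top0")
def brown(im,x,y,w,h):
    r=im[y:y+h,x:x+w].astype(int); m=(r.max(2)<110)&(r[...,2]>r[...,0]+25)
    n,l,st,c=cv2.connectedComponentsWithStats(m.astype(np.uint8)); i=1+st[1:,4].argmax(); print(st[i]); return c[i]+[x,y]
a=brown(s,390,285,30,35);b=brown(t,255,255,16,14);print("grip px",a,b)
p,e=tri(ray(Ks,Es,*a),ray(Kt,Et,*b));print("grip tri",p,e,plane(Ks,Es,*a,110),plane(Kt,Et,*b,110))
print("bowl rim ctr top",plane(Kt,Et,245+138/5,225+125/5,49)," scene",plane(Ks,Es,360+140/5,280+207/5,49))
# plate
m=(t.min(2)>200).astype(np.uint8); m[:200]=0;m[275:]=0;m[:,:355]=0;m[:,412:]=0
c=max(cv2.findContours(m,0,2)[0],key=cv2.contourArea)
bx=cv2.boxPoints(cv2.minAreaRect(c));print("plate",bx.ravel())
for q in bx: print(plane(Kt,Et,*q,12))
print("plate scene")
for q in [(250,276),(296,292),(268,341),(222,318)]: print(plane(Ks,Es,*q,12))
print("col base top/scene",plane(Kt,Et,383,217,12),plane(Ks,Es,247,328,12))
print("col top",tri(ray(Ks,Es,232,208),ray(Kt,Et,405,168)))
print("arm tip",tri(ray(Ks,Es,258,170),ray(Kt,Et,409,229)))
# loop ellipse in scene
m=s[215:245,248:282]; g=(m.min(2)>80).astype(np.uint8)
cs,h=cv2.findContours(g,cv2.RETR_CCOMP,cv2.CHAIN_APPROX_NONE)
for c in cs:
    if len(c)>15: print(cv2.fitEllipse(c),cv2.boundingRect(c))
for z in (180,200,220,240): print(z,plane(Ks,Es,264.5,229,z))
E
```

```text
[10 12  8 11 64]
[ 6  4  4  7 17]
grip px [403.4 301.5] [262.9 262.1]
grip tri [528.3 176.2 103.9] [np.float64(0.5483220508091127), np.float64(0.548322050809152)] [532.4 177.1 110. ] [527.6 174.8 110. ]
bowl rim ctr top [572.2 153.9  49. ]  scene [562.9 152.1  49. ]
plate [358.3 208.1 403.5 205.8 406.5 264.9 361.3 267.2]
[ 706.4 -113.8   12. ]
[ 710.4 -258.2   12. ]
[ 521.  -256.6   12. ]
[ 517.6 -115.8   12. ]
plate scene
[ 532.1 -251.7   12. ]
[ 537.2 -112.    12. ]
[ 703.9 -122.2   12. ]
[ 683.  -262.8   12. ]
col base top/scene [ 675.4 -190.9   12. ] [ 687.7 -188.6   12. ]
col top (array([ 679.7, -183.6,  460.1]), [np.float64(1.261044397279316), np.float64(1.2610443972794663)])
arm tip (array([ 545.5, -187.7,  445. ]), [np.float64(0.7604479904248156), np.float64(0.7604479904248386)])
((16.323482513427734, 13.06078815460205), (18.279056549072266, 25.520565032958984), 128.2957000732422) (5, 0, 24, 24)
((16.25630760192871, 13.608696937561035), (11.464506149291992, 23.34760856628418), 119.58452606201172) (6, 6, 22, 16)
180 [ 489.7 -214.7  180. ]
200 [ 505.3 -206.4  200. ]
220 [ 520.8 -198.2  220. ]
240 [ 536.4 -189.9  240. ]
```

>>> {"fn": "step_arm", "kwargs": {
  "targets": [
    [[-0.1,0.8,0,0,0,1,1],[-0.1,0.8,0,0,0,1,1],[-0.1,0.8,0,0,0,1,1],[-0.1,0.8,0,0,0,1,1],[-0.1,0.8,0,0,0,1,1]]
  ]
}}

```text
t: 0.78
ee_pos: [155.7, -396.8, 404.5]
orientation: [-2.979, -0.996, 0.0]
ft_force: [-0.6, -0.5, 0.5]
width: 87.9
grasp_force: 0.0
```

>>> {"fn": "step_arm", "kwargs": {
  "targets": [
    [[0.8,0.9,0,0,0,1,1],[0.8,0.9,0,0,0,1,1],[0.8,0.9,0,0,0,1,1],[0.8,0.9,0,0,0,1,1],[0.8,0.9,0,0,0,1,1]]
  ]
}}

```text
t: 1.4
ee_pos: [357.0, -171.5, 404.9]
orientation: [2.761, 1.498, 0.001]
ft_force: [1.4, -1.2, -0.0]
width: 87.9
grasp_force: 0.0
```

>>> {"fn": "step_arm", "kwargs": {
  "targets": [
    [[0.1,0.6,0,0,0,1,1],[0.1,0.6,0,0,0,1,1],[0.1,0.6,0,0,0,1,1],[0.1,0.6,0,0,0,1,1],[0.1,0.6,0,0,0,1,1]]
  ]
}}

```text
t: 2.02
ee_pos: [381.0, -22.2, 404.7]
orientation: [2.459, 1.955, 0.0]
ft_force: [0.6, 0.5, 0.6]
width: 87.8
grasp_force: 0.0
```

>>> {"fn": "step_arm", "kwargs": {
  "targets": [
    [[0.0,0.6,0,0,0,1,1],[0.0,0.6,0,0,0,1,1],[0.0,0.6,0,0,0,1,1],[0.0,0.6,0,0,0,1,1],[0.0,0.6,0,0,0,1,1]]
  ]
}}

```text
t: 2.65
ee_pos: [380.8, 127.8, 404.6]
orientation: [-2.082, -2.352, 0.0]
ft_force: [-0.6, -0.2, 0.2]
width: 87.9
grasp_force: 0.0
```

>>> {"fn": "step_arm", "kwargs": {
  "targets": [
    [[0.1,0.4,0,0,0,1,1],[0.1,0.4,0,0,0,1,1],[0.1,0.4,0,0,0,1,1],[0.1,0.3,0,0,0,1,1],[0.0,0.2,0,0,0,1,1]]
  ]
}}

```text
t: 3.28
ee_pos: [401.2, 212.5, 404.5]
orientation: [-1.642, -2.678, 0.0]
ft_force: [-0.6, -0.8, 0.1]
width: 88.1
grasp_force: 0.0
```

>>> {"fn": "step_arm", "kwargs": {
  "targets": [
    [[0,0,0,0,0,1,1],[0,0,0,0,0,1,1],[0,0,0,0,0,1,1],[0,0,0,0,0,1,1],[0,0,0,0,0,1,1]]
  ]
}}

```text
t: 3.9
ee_pos: [400.9, 211.8, 404.5]
orientation: [-1.152, -2.922, 0.0]
ft_force: [0.3, -0.0, 0.5]
width: 87.9
grasp_force: 0.0
```

>>> {"fn": "step_arm", "kwargs": {
  "targets": [
    [[0,0.2,0,0,0,1,1],[0,0.2,0,0,0,1,1],[0,0.2,0,0,0,1,1],[0,0.1,0,0,0,0.8,1],[0,0,0,-0.47,-0.88,0,1]]
  ]
}}

```text
t: 4.53
ee_pos: [401.2, 247.0, 404.5]
orientation: [0.742, 2.982, -0.027]
ft_force: [0.3, 0.0, 0.5]
width: 87.8
grasp_force: 0.0
```

>>> {"fn": "step_arm", "kwargs": {
  "targets": [
    [[0,0,0,-0.47,-0.88,0,1],[0,0,0,-0.47,-0.88,0,1],[0,0,0,-0.47,-0.88,0,1],[0,0,0,-0.47,-0.88,0,1],[0,0,0,-0.47,-0.88,0,1]]
  ]
}}

```text
t: 5.15
ee_pos: [400.9, 246.8, 404.6]
orientation: [0.66, 2.65, -0.142]
ft_force: [-0.7, 0.1, 0.4]
width: 88.0
grasp_force: 0.0
```

>>> {"fn": "step_arm", "kwargs": {
  "targets": [
    [[0,0,0,-0.47,-0.88,0,1],[0,0,0,-0.47,-0.88,0,1],[0,0,0,-0.47,-0.88,0,1],[0,0,0,0,0,0,1],[0,0,0,0,0,0,1]]
  ]
}}

```text
t: 5.78
ee_pos: [401.0, 246.8, 404.6]
orientation: [0.611, 2.453, -0.2]
ft_force: [0.9, 0.6, 0.1]
width: 87.9
grasp_force: 0.0
```

```bash
python3 - <<'E'
from h import *
from scipy.spatial.transform import Rotation as R
np.set_printoptions(precision=2,suppress=True)
im,K,E=shot("wrist","w1.png"); t,Kt,Et=shot("top","t1.png")
o=readout.get_obs(); print(o["qpos"],o["ee_pos"]); print(R.from_rotvec(o["orientation"]).as_matrix())
print("grip->px",proj(K,E,[529,175,110]),"bowl",proj(K,E,[572,152,49]),"hooktop", proj(K,E,[573,152,188]))
cv2.imwrite("pics/w1b.png",np.hstack([im[:480,:],cv2.resize(t[220:300,240:320],(480,480))])[:, :])
cv2.imwrite("pics/w1b.png",cv2.resize(cv2.imread("pics/w1b.png"),(800,343)))
E
```

```text
[ 0.67  0.18  2.05 -0.82  0.82  0.14] [401.1  246.77 404.75]
[[-0.72  0.47  0.52]
 [ 0.38  0.88 -0.28]
 [-0.59 -0.   -0.81]]
grip->px [313.93 164.76] bowl [314.28 161.26] hooktop [314.08 270.99]
```

View pics/w1b.png

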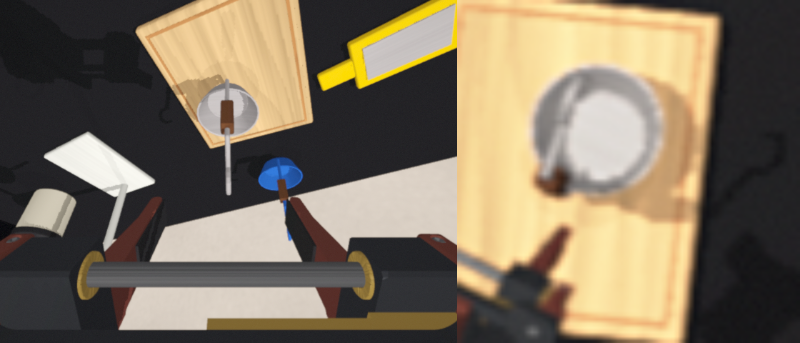

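The wrist view shows the steel basket between the fingers, with its brown grip at about (317,161) and its hook running straight down the image to (319,269). Both lie within about 5 px of the predictions (314,165) and (314,271), so the yaw fits too. I refine the grip numerically.

```bash
python3 - <<'E'
from h import *
np.set_printoptions(precision=1,suppress=True)
im=cv2.imread("pics/w1.png");K,E=load("w1")
r=im[130:190,290:345].astype(int);m=(r[...,2]>r[...,0]+35)&(r.max(2)<150)
n,l,st,c=cv2.connectedComponentsWithStats(m.astype(np.uint8));i=1+st[1:,4].argmax();g=c[i]+[290,130];print(st[i],g)
# hook centreline in rows 200-262
for v in (195,215,235,255,265):
    w=im[v,295:345].min(1); xs=np.where(w>110)[0]+295; print(v,xs.min() if len(xs) else 0,xs.max() if len(xs) else 0)
print("grip",plane(K,E,*g,110))
s=np.load("pics/scene0.npz")
c0,d0=ray(K,E,*g); sc,sd=ray(s["K"],s["E"],403.4,301.5); tc,td=ray(*load("top0"),262.9,262.1)
print(tri((c0,d0),(sc,sd)),tri((c0,d0),(tc,td)))
for u in (317,318,319): print("hooktop",plane(K,E,u,268,188))
E
```

```text
[ 19  11  18  47 716] [317.6 162.4]
195 295 342
215 315 322
235 316 322
255 316 323
265 316 323
grip [528.2 179.  110. ]
(array([530.4, 177.3, 107. ]), [np.float64(0.529700927189129), np.float64(0.5297009271890976)]) (array([529.1, 176.7, 107.1]), [np.float64(1.7463848898546597), np.float64(1.7463848898548113)])
hooktop [569.9 156.5 188. ]
hooktop [570.2 157.2 188. ]
hooktop [570.6 158.  188. ]
```

>>> {"fn": "step_arm", "kwargs": {
  "targets": [
    [[-0.04,0.02,-0.42,0,0,0,1],[-0.04,0.02,-0.42,0,0,0,1],[-0.04,0.02,-0.42,0,0,0,1],[-0.04,0.02,-0.42,0,0,0,1],[0,0,0,0,0,0,1]]
  ]
}}

```text
t: 6.5
ee_pos: [392.7, 250.5, 319.6]
orientation: [0.61, 2.454, -0.203]
ft_force: [-0.3, -0.2, 0.1]
width: 88.2
grasp_force: 0.0
```

>>> {"fn": "step_arm", "kwargs": {
  "targets": [
    [[0.2,-0.11,-0.32,0,0,0,1],[0.2,-0.11,-0.32,0,0,0,1],[0.2,-0.11,-0.32,0,0,0,1],[0,0,0,0,0,0,1],[0,0,0,0,0,0,1]]
  ]
}}

```text
t: 7.12
ee_pos: [423.2, 234.5, 273.6]
orientation: [0.611, 2.451, -0.199]
ft_force: [0.1, 0.3, -0.5]
width: 87.7
grasp_force: 0.0
```

```bash
python3 - <<'E'
from h import *
np.set_printoptions(precision=1,suppress=True)
im,K,E=shot("wrist","w2.png")
r=im[60:300,240:400].astype(int);m=(r[...,2]>r[...,0]+35)&(r.max(2)<150)
n,l,st,c=cv2.connectedComponentsWithStats(m.astype(np.uint8));i=1+st[1:,4].argmax();g=c[i]+[240,60];print(st[i],g,"want",proj(K,E,[530,177.5,109]))
print(plane(K,E,*g,109))
a,b=load("top0"),(262.9,262.1)
print(tri(ray(K,E,*g),ray(*load("scene0"),403.4,301.5)),readout.get_obs()["ee_pos"])
cv2.imwrite("pics/w2v.png",im)
E
```

```text
[  61  183   33   57 1503] [318.4 272.2] want [317.8 280.4]
[521.9 182.2 109. ]
(array([528.9, 177.5, 104.4]), [np.float64(0.9623709908360676), np.float64(0.962370990836124)]) [423.1 234.6 273.6]
```

View pics/w2v.png

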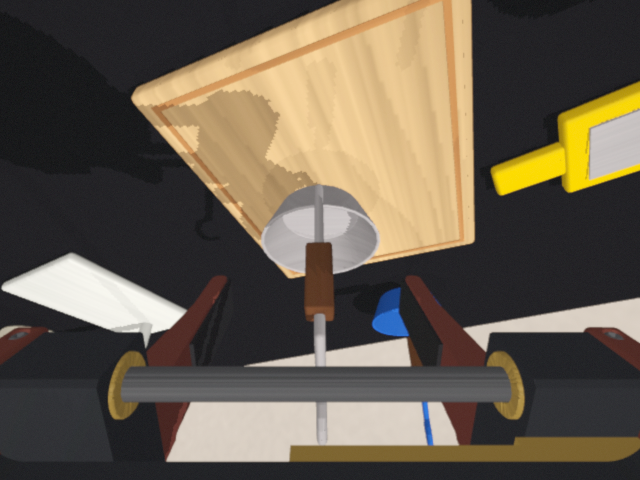

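The wrist view shows the grip centred between the open fingers at (319,281), where (318,280) was predicted, with the post and hook running straight down the middle. I advance and close.

>>> {"fn": "step_arm", "kwargs": {
  "targets": [
    [[0.22,-0.12,-0.32,0,0,0,1],[0.22,-0.12,-0.32,0,0,0,1],[0,0,0,0,0,0,1],[0,0,0,0,0,0,0],[0,0,0,0,0,0,0]]
  ]
}}

```text
t: 7.8
ee_pos: [444.8, 222.7, 241.5]
orientation: [0.61, 2.451, -0.199]
ft_force: [-0.6, -1.0, 0.5]
width: 71.1
grasp_force: 0.0
```

>>> {"fn": "step_arm", "kwargs": {
  "targets": [
    [[0,0,0,0,0,0,0],[0,0,0,0,0,0,0],[0,0,0,0,0,0,0],[0,0,0,0,0,0,0],[0,0,0,0,0,0,0]]
  ]
}}

```text
t: 8.43
ee_pos: [445.0, 222.3, 240.6]
orientation: [0.611, 2.452, -0.2]
ft_force: [0.2, 0.3, -0.1]
width: 21.3
grasp_force: 0.3
```

>>> {"fn": "step_arm", "kwargs": {
  "targets": [
    [[0,0,0,0,0,0,0],[0,0,0,0,0,0,0],[0,0,0,0,0,0,0],[0,0,0.1,0,0,0,0],[0,0,0.3,0,0,0,0]]
  ]
}}

```text
t: 9.05
ee_pos: [444.4, 221.8, 260.1]
orientation: [0.611, 2.454, -0.203]
ft_force: [0.2, -0.2, -1.6]
width: 15.8
grasp_force: 30.0
```

>>> {"fn": "step_arm", "kwargs": {
  "targets": [
    [[0,0,0.4,0,0,0,0],[0,0,0.4,0,0,0,0],[0,0,0.4,0,0,0,0],[0,0,0.2,0,0,0,0],[0,0,0,0,0,0,0]]
  ]
}}

```text
t: 9.68
ee_pos: [444.9, 222.2, 331.1]
orientation: [0.611, 2.451, -0.199]
ft_force: [-0.4, -0.2, -2.6]
width: 15.9
grasp_force: 30.0
```

```bash
python3 - <<'E'
from h import *
from scipy.spatial.transform import Rotation as R
np.set_printoptions(precision=3,suppress=True)
im,K,E=shot("wrist","w3.png")
s,Ks,Es=shot("scene","s3.png");t,_,_=shot("top","t3.png")
o=readout.get_obs(); print(o["qpos"],o["ee_pos"],o["ft_force"],o["width"],o["grasp_force"]); M=R.from_rotvec(o["orientation"]).as_matrix(); print(M)
g=o["ee_pos"]+163*M[:,2];print("grasp",g)
f=lambda im,c,w=100,h=75:cv2.resize(im[int(c[1])-h//2-0:int(c[1])-h//2+h,int(c[0])-w//2:int(c[0])-w//2+w],(400,300),interpolation=cv2.INTER_CUBIC)
ps=proj(Ks,Es,g);
cv2.imwrite("pics/c3.png",np.vstack([np.hstack([f(s,ps),f(t,(272,250))]),np.hstack([f(s,(265,215)),cv2.resize(im,(400,300))])]))
E
```

```text
[ 0.571  0.34   2.061 -0.989  0.66   0.27 ] [444.704 222.093 329.909] [ 0.109  0.044 -1.876] 15.620290221101857 29.994766116142273
[[-0.716  0.47   0.516]
 [ 0.379  0.883 -0.277]
 [-0.586 -0.003 -0.81 ]]
grasp [528.864 176.939 197.82 ]
```

View pics/c3.png

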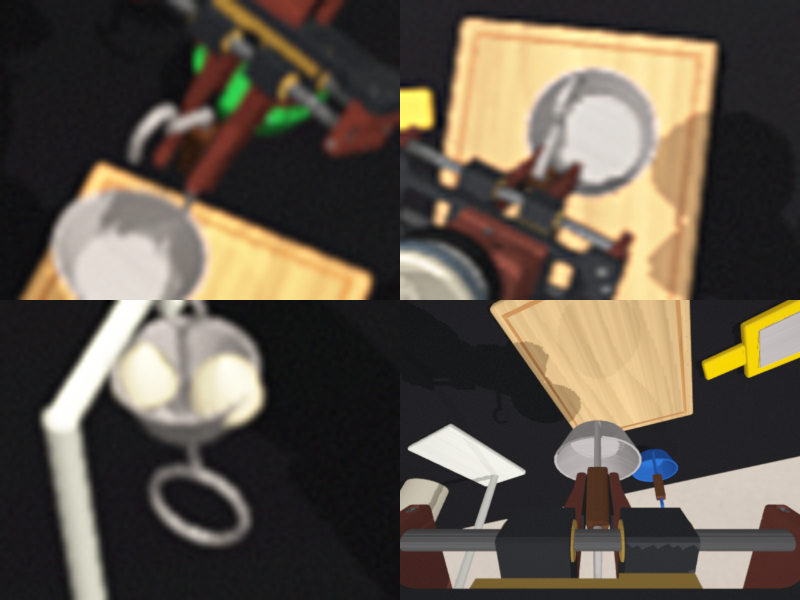

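>>> {"fn": "step_arm", "kwargs": {
  "targets": [
    [[-0.05,-0.3,0.2,0,0,0.5,0],[-0.1,-0.5,0.2,0,0,0.5,0],[-0.15,-0.55,0.2,0,0,0.5,0],[-0.15,-0.55,0.2,0,0,0.5,0],[-0.15,-0.55,0.2,0,0,0.5,0]]
  ]
}}

```text
t: 10.45
ee_pos: [414.4, 98.9, 380.1]
orientation: [0.391, 2.491, -0.131]
ft_force: [0.8, 0.7, -1.8]
width: 16.0
grasp_force: 30.0
```

>>> {"fn": "step_arm", "kwargs": {
  "targets": [
    [[-0.15,-0.55,0,0,0,0.5,0],[-0.15,-0.55,0,0,0,0.5,0],[-0.15,-0.55,0,0,0,0.5,0],[-0.15,-0.55,0,0,0,0.5,0],[-0.15,-0.55,0,0,0,0.5,0]]
  ]
}}

```text
t: 11.08
ee_pos: [381.2, -21.6, 379.3]
orientation: [0.201, 2.518, -0.065]
ft_force: [-0.2, 1.2, -2.5]
width: 16.0
grasp_force: 30.0
```

>>> {"fn": "step_arm", "kwargs": {
  "targets": [
    [[-0.15,-0.5,0,0,0,0.5,0],[-0.15,-0.4,0,0,0,0.5,0],[-0.15,-0.2,0,0,0,0.5,0],[-0.15,-0.1,0,0,0,0.5,0],[0,0,0,0,0,0,0]]
  ]
}}

```text
t: 11.7
ee_pos: [356.8, -63.5, 378.8]
orientation: [0.061, 2.532, -0.018]
ft_force: [-0.0, 0.4, -1.8]
width: 15.8
grasp_force: 30.0
```

```bash
python3 - <<'E'
from h import *
from scipy.spatial.transform import Rotation as R
np.set_printoptions(precision=3,suppress=True)
im,K,E=shot("wrist","w4.png")
o=readout.get_obs(); print(o["qpos"],o["ee_pos"]); M=R.from_rotvec(o["orientation"]).as_matrix(); print(M)
L=[541,-187.5,246]
print("loop px",proj(K,E,L),"cam",-E[:3,:3].T@E[:3,3])
for a in range(0,360,45): print(proj(K,E,[541,-187.5+30*np.cos(np.radians(a)),246+30*np.sin(np.radians(a))]).round(),end=" ")
E
```

```text
[-0.249 -0.01   2.346  0.516  0.235 -2.24 ] [357.257 -63.4   379.077]
[[-0.819  0.048  0.572]
 [ 0.04   0.999 -0.027]
 [-0.573  0.001 -0.82 ]]
loop px [151.516 376.099] cam [300.033 -61.968 314.343]
[194. 375.] [174. 409.] [138. 425.] [110. 410.] [109. 377.] [132. 346.] [163. 334.] [189. 345.]
```

View pics/w4.png

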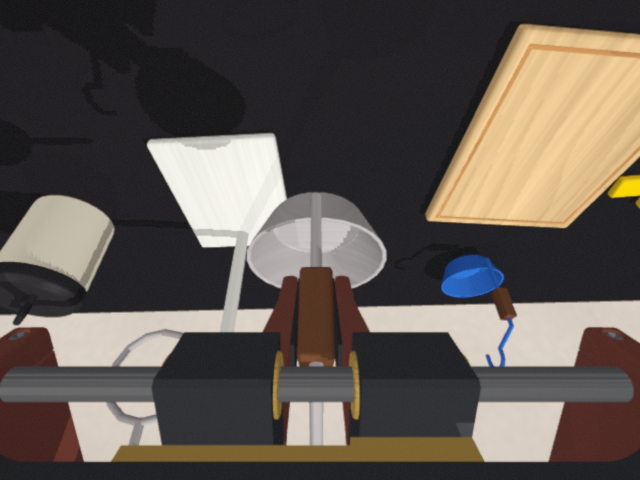

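The wrist view shows the loop at left, partly behind the gripper: outer top (162,331), left (107,368), bottom (132,424). That is within about 4 px of the projected estimate, so the loop estimate holds. But q6 is running towards its limit and q5 is low, so I fit a simple kinematic model to check which hanging poses can be reached.

```bash
cat > kin.py <<'E'
import numpy as np
from scipy.optimize import least_squares
from scipy.spatial.transform import Rotation as R
D=[([-1.296,.42368,1.63045,0,1.08862,-.019],(180.96,-598.02,404.1)),([.67,.18,2.05,-.82,.82,.14],(401.1,246.8,404.75)),
([.571,.34,2.061,-.989,.66,.27],(444.7,222.1,329.9)),([-.249,-.01,2.346,.516,.235,-2.24],(357.26,-63.4,379.08))]
e=lambda a,x:R.from_euler(a,x).as_matrix()
def fk(q,P):
    a1,d1,L2,L3,of,d6=P
    A=e('z',q[0]); B=A@e('y',q[1]); C=B@e('y',q[2]); W=C@e('z',q[3])@e('y',q[4])@e('z',q[5])
    p=A@[a1,0,d1]+B@[0,0,L2]+C@[of,0,L3]+W@[0,0,d6]
    return p,W
def res(P): return np.concatenate([fk(q,P)[0]-p for q,p in D]+[(np.array(P)-P0)*.01])
P0=np.array([0,330,400,400,0,100.])
P=least_squares(res,P0).x
lo=np.array([-3,-.9,.09,-1.31,.11,-2.54]);hi=np.array([3,2.11,2.58,4.45,2.69,2.54])
def ik(p,Rt,off):  # all distinct in-range solutions
    S=[];rng=np.random.default_rng(0)
    for k in range(60):
        q0=rng.uniform(lo,hi);q0[0]=np.arctan2(p[1],p[0])
        def f(q):
            a,W=fk(q,P); return np.concatenate([(a-p)/100,(W@off-Rt).ravel()])
        s=least_squares(f,q0,bounds=(lo,hi))
        if s.cost<1e-6 and not any(np.abs(s.x-t).max()<.05 for t in S): S.append(s.x)
    return S
def tool(yaw,th,flip=0):
    y,t=np.radians([yaw,th]); d=np.array([np.cos(y)*np.sin(t),np.sin(y)*np.sin(t),-np.cos(t)])
    ty=np.array([-np.sin(y),np.cos(y),0])*(-1 if flip else 1); return np.c_[np.cross(ty,d),ty,d]
E
python3 - <<'E'
from kin import *
np.set_printoptions(precision=2,suppress=True)
print(P,[ (fk(q,P)[0]-p).round(1) for q,p in D])
off=fk(D[3][0],P)[1].T@np.array([[-.819,.048,.572],[.04,.999,-.027],[-.573,.001,-.82]]);print(off)
for th in (22,36,50):
  for fl in (0,1):
    for yaw in (0,-15,-30,-45):
      x=np.radians(yaw); h=np.array([541,-187.5,218.5])
      for dx,dz in ((0,0),(-60,36)):
        Rt=tool(yaw,th,fl); g=h+[dx,0,dz]-[50*np.cos(x),50*np.sin(x),72]; p=g-163*Rt[:,2]
        print(th,fl,yaw,(dx,dz),[s for s in ik(p,Rt,off)])
E
```

```text
[ 22.47 296.24 546.8  465.27  74.32 107.66] [array([-11.5,  -3.1,   0.9]), array([ 1.3, -1.4, -1.7]), array([ 1.2, -1.2,  1. ]), array([ -3.9, -13.7,  -0.2])]
[[-0. -1.  0.]
 [ 1. -0.  0.]
 [ 0. -0.  1.]]
22 0 0 (0, 0) [array([-0.45,  0.34,  2.14,  0.5 ,  0.35, -2.46])]
22 0 0 (-60, 36) [array([-0.52,  0.2 ,  2.23,  0.47,  0.42, -2.49])]
22 0 -15 (0, 0) [array([-0.36,  0.33,  2.16,  0.14,  0.27, -1.79])]
22 0 -15 (-60, 36) [array([-0.42,  0.18,  2.25,  0.18,  0.34, -1.88])]
22 0 -30 (0, 0) [array([-0.27,  0.33,  2.16, -0.34,  0.29, -1.01])]
22 0 -30 (-60, 36) [array([-0.31,  0.18,  2.25, -0.24,  0.34, -1.15])]
22 0 -45 (0, 0) [array([-0.18,  0.35,  2.12, -0.57,  0.4 , -0.47])]
22 0 -45 (-60, 36) [array([-0.21,  0.2 ,  2.22, -0.5 ,  0.44, -0.58])]
22 1 0 (0, 0) [array([-0.45,  0.34,  2.14,  0.5 ,  0.35,  0.68])]
22 1 0 (-60, 36) [array([-0.52,  0.2 ,  2.23,  0.47,  0.42,  0.65])]
22 1 -15 (0, 0) [array([-0.36,  0.33,  2.16,  0.14,  0.27,  1.35])]
22 1 -15 (-60, 36) [array([-0.42,  0.18,  2.25,  0.18,  0.34,  1.26])]
22 1 -30 (0, 0) [array([-0.27,  0.33,  2.16, -0.33,  0.29,  2.13])]
2
[... 1324 characters left out ...]
  1.38])]
50 0 -45 (0, 0) [array([-0.02,  0.47,  2.32,  4.2 ,  0.66,  1.17])]
50 0 -45 (-60, 36) [array([-0.02,  0.32,  2.44,  4.24,  0.64,  1.12])]
50 1 0 (0, 0) [array([-0.58,  0.46,  2.36,  2.34,  0.63, -1.27])]
50 1 0 (-60, 36) [array([-0.7 ,  0.31,  2.45,  2.13,  0.62, -1.15])]
50 1 -15 (0, 0) [array([-0.39,  0.45,  2.41,  2.96,  0.6 , -1.51])]
50 1 -15 (-60, 36) [array([-0.48,  0.29,  2.52,  2.82,  0.55, -1.43])]
50 1 -30 (0, 0) [array([-0.18,  0.45,  2.4 ,  3.61,  0.61, -1.74])]
50 1 -30 (-60, 36) [array([-0.22,  0.29,  2.51,  3.58,  0.55, -1.76])]
50 1 -45 (0, 0) [array([-0.02,  0.47,  2.32,  4.2 ,  0.66, -1.97])]
50 1 -45 (-60, 36) [array([-0.02,  0.32,  2.44,  4.24,  0.64, -2.02])]
```

```bash
python3 - <<'E'
from kin import *
np.set_printoptions(precision=2,suppress=True)
off=np.array([[0,-1,0],[1,0,0],[0,0,1.]])
def show(n,g,yaw,th,up=0):
    Rt=tool(yaw,th); p=np.array(g)+[0,0,up]-163*Rt[:,2]; print(n,yaw,th,p.round(),ik(p,Rt,off))
for yaw in (-28,-40,-50,-60):
    x=np.radians(yaw); g=np.array([510-50*np.cos(x),-21-50*np.sin(x),95]); print(g.round())
    show("place",g,yaw,36); show("re",g,yaw,25,6); show("re+100",g+[0,0,100],yaw,25,6)
for yaw in (-15,-22,-30):
    x=np.radians(yaw)
    for d in ((0,0,0),(-60,0,36)):
        show("hang%s"%(d,),np.array([541,-187.5,218.5])+d-[50*np.cos(x),50*np.sin(x),72],yaw,25,6)
E
```

```text
[466.   2.  95.]
place -28 36 [381.  47. 227.] [array([0.23, 0.48, 2.38, 4.25, 0.45, 1.13])]
re -28 25 [405.  35. 249.] [array([ 0.15,  0.4 ,  2.3 , -1.26,  0.27,  0.28])]
re+100 -28 25 [405.  35. 349.] [array([ 0.15,  0.15,  2.24, -0.6 ,  0.47, -0.43])]
[472.  11.  95.]
place -40 36 [398.  73. 227.] []
re -40 25 [419.  55. 249.] [array([ 0.22,  0.42,  2.24, -1.07,  0.39,  0.33])]
re+100 -40 25 [419.  55. 349.] [array([ 0.22,  0.19,  2.19, -0.65,  0.59, -0.14])]
[478.  17.  95.]
place -50 36 [416.  91. 227.] []
re -50 25 [434.  70. 249.] [array([ 0.25,  0.45,  2.19, -0.94,  0.49,  0.4 ])]
re+100 -50 25 [434.  70. 349.] [array([ 0.25,  0.22,  2.14, -0.64,  0.69,  0.04])]
[485.  22.  95.]
place -60 36 [437. 105. 227.] [array([ 0.38,  0.54,  2.16, -1.14,  0.7 ,  0.84])]
re -60 25 [451.  82. 249.] [array([ 0.28,  0.47,  2.13, -0.83,  0.59,  0.46])]
re+100 -60 25 [451.  82. 349.] [array([ 0.28,  0.26,  2.08, -0.62,  0.79,  0.19])]
hang(0, 0, 0) -15 25 [ 426. -157.  300.] [array([-0.36,  0.32,  2.19,  0.21,  0.21, -1.87])]
hang(-60, 0, 36) -15 25 [ 366. -157.  336.] [array([-0.42,  0.16,  2.28,  0.25,  0.28, -1.95])]
hang(0, 0, 0) -22 25 [ 431. -143.  300.] [array([-0.31,  0.31,  2.19, -0.15,  0.2 , -1.36])]
hang(-60, 0, 36) -22 25 [ 371. -143.  336.] [array([-0.37,  0.16,  2.28, -0.03,  0.27, -1.53])]
hang(0, 0, 0) -30 25 [ 438. -128.  300.] [array([-0.26,  0.32,  2.18, -0.48,  0.24, -0.86])]
hang(-60, 0, 36) -30 25 [ 378. -128.  336.] [array([-0.3 ,  0.16,  2.28, -0.33,  0.29, -1.05])]
```

>>> {"fn": "step_arm", "kwargs": {
  "targets": [
    [[0.15,0.5,0,0,0,-0.5,0],[0.15,0.5,0,0,0,-0.5,0],[0.15,0.5,0,0,0,-0.5,0],[0.15,0.5,0,0,0,-0.5,0],[0.15,0.5,0,0,0,-0.5,0]]
  ]
}}

```text
t: 12.38
ee_pos: [382.8, 21.7, 378.2]
orientation: [0.212, 2.54, -0.065]
ft_force: [0.5, -1.1, -2.6]
width: 15.6
grasp_force: 30.0
```

>>> {"fn": "step_arm", "kwargs": {
  "targets": [
    [[0.16,0.5,0,0,0,-0.5,0],[0.16,0.5,0,0,0,-0.5,0],[0.16,0.5,0,0,0,-0.5,0],[0.16,0.5,0,0,0,-0.5,0],[0.16,0.5,0,0,0,-0.5,0]]
  ]
}}

```text
t: 13.0
ee_pos: [422.9, 147.4, 378.1]
orientation: [0.432, 2.515, -0.131]
ft_force: [1.0, -0.7, -2.4]
width: 16.2
grasp_force: 30.0
```

>>> {"fn": "step_arm", "kwargs": {
  "targets": [
    [[0.1,0.4,-0.1,0,0,-0.5,0],[0.1,0.3,-0.3,0,0,-0.5,0],[0,0,-0.5,0,0,-0.3,0],[0,0,-0.5,0,0,0,0],[0,0,-0.4,0,0,0,0]]
  ]
}}

```text
t: 13.62
ee_pos: [432.6, 181.8, 287.1]
orientation: [0.545, 2.497, -0.165]
ft_force: [-0.5, 0.3, -2.2]
width: 16.0
grasp_force: 30.0
```

```bash
python3 - <<'E'
from kin import *
from workcell import readout
np.set_printoptions(precision=3,suppress=True)
o=readout.get_obs();A=R.from_rotvec(o["orientation"]).as_matrix();print(o["ee_pos"],o["qpos"]);print(A)
B=np.array([[-.716,.47,.516],[.379,.883,-.277],[-.586,-.003,-.81]])
print("rot to grasp att. deg/4",np.degrees((R.from_matrix(B)*R.from_matrix(A).inv()).as_rotvec())/4)
E
```

```text
[432.56  181.788 287.096] [ 0.494  0.382  2.15  -1.156  0.509  0.364]
[[-0.753  0.416  0.51 ]
 [ 0.346  0.909 -0.232]
 [-0.56   0.001 -0.829]]
rot to grasp att. deg/4 [-0.258 -0.381 -0.856]
```

>>> {"fn": "step_arm", "kwargs": {
  "targets": [
    [[0.1,0.4,-0.1,-0.13,-0.19,-0.43,0],[0.1,0.4,-0.2,-0.13,-0.19,-0.43,0],[0,0,-0.3,0,0,0,0],[0,0,-0.2,0,0,0,0],[0,0,0,0,0,0,0]]
  ]
}}

```text
t: 14.25
ee_pos: [442.4, 221.6, 247.4]
orientation: [0.611, 2.453, -0.203]
ft_force: [-0.2, 0.5, -3.1]
width: 16.0
grasp_force: 30.0
```

>>> {"fn": "step_arm", "kwargs": {
  "targets": [
    [[0,0,-0.06,0,0,0,0],[0,0,0,0,0,0,0],[0,0,-0.04,0,0,0,0],[0,0,0,0,0,0,0],[0,0,0,0,0,0,0]]
  ]
}}

```text
t: 14.88
ee_pos: [442.5, 220.8, 243.5]
orientation: [0.612, 2.453, -0.204]
ft_force: [-0.3, 0.8, -2.5]
width: 15.7
grasp_force: 30.0
```

>>> {"fn": "step_arm", "kwargs": {
  "targets": [
    [[0,0,-0.04,0,0,0,0],[0,0,0,0,0,0,0],[0,0,0,0,0,0,0.6],[0,0,0,0,0,0,0.6],[0,0,0,0,0,0,0.6]]
  ]
}}

```text
t: 15.5
ee_pos: [442.6, 220.9, 241.5]
orientation: [0.612, 2.452, -0.204]
ft_force: [-0.3, -0.2, -0.0]
width: 42.4
grasp_force: 0.0
```

>>> {"fn": "step_arm", "kwargs": {
  "targets": [
    [[0,0,0,0,0,0,0.6],[0.16,-0.08,0.15,0.43,0.8,0,0.6],[0.16,-0.08,0.15,0.43,0.8,0,0.6],[0.16,-0.08,0.15,0.43,0.8,0,0.6],[0,0,0,0,0,0,0.6]]
  ]
}}

```text
t: 16.12
ee_pos: [467.3, 208.6, 264.5]
orientation: [0.659, 2.633, -0.15]
ft_force: [0.3, -0.9, -0.5]
width: 52.4
grasp_force: 0.0
```

```bash
python3 - <<'E'
from h import *
from scipy.spatial.transform import Rotation as R
np.set_printoptions(precision=3,suppress=True)
im,K,E=shot("wrist","w5.png")
o=readout.get_obs();A=R.from_rotvec(o["orientation"]).as_matrix();print(o["ee_pos"],o["qpos"],o["width"]);print(A); print("gp",o["ee_pos"]+163*A[:,2])
print(proj(K,E,[526.5,175.5,110]))
E
```

```text
[466.687 208.593 264.073] [ 0.485  0.467  2.036 -0.787  0.521  0.074] 52.84395351215103
[[-0.8    0.471  0.372]
 [ 0.426  0.882 -0.202]
 [-0.424 -0.003 -0.906]]
gp [527.349 175.612 116.42 ]
[316.464 300.914]
```

View pics/w5.png

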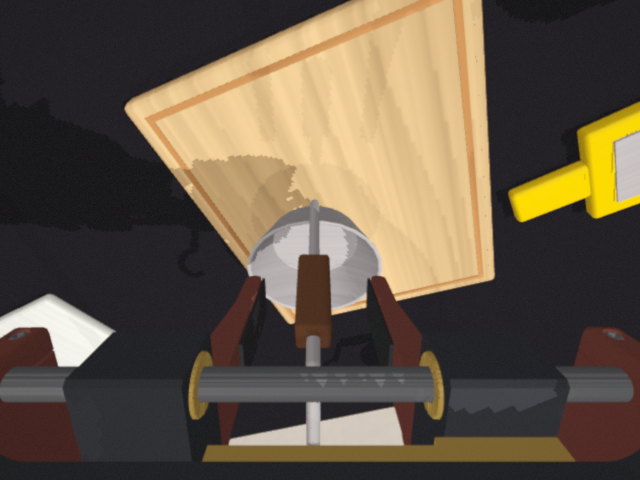

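The basket stands upright on the board with its grip still centred between the fingers, at (314,300), and the hook clears the gripper body. I close, lift and carry.

>>> {"fn": "step_arm", "kwargs": {
  "targets": [
    [[0,0,0,0,0,0,0],[0,0,0,0,0,0,0],[0,0,0,0,0,0,0],[0,0,0,0,0,0,0],[0,0,0,0,0,0,0]]
  ]
}}

```text
t: 16.8
ee_pos: [466.4, 208.9, 263.8]
orientation: [0.657, 2.635, -0.151]
ft_force: [-0.9, -0.2, -0.3]
width: 15.6
grasp_force: 30.0
```

>>> {"fn": "step_arm", "kwargs": {
  "targets": [
    [[0,0,0,0,0,0,0],[0,0,0,0,0,0,0],[0,0,0.2,0,0,0,0],[0,0,0.4,0,0,0,0],[0,0,0.4,0,0,0,0]]
  ]
}}

```text
t: 17.42
ee_pos: [466.4, 208.7, 314.7]
orientation: [0.657, 2.636, -0.151]
ft_force: [0.4, 0.4, -2.6]
width: 15.8
grasp_force: 30.0
```

>>> {"fn": "step_arm", "kwargs": {
  "targets": [
    [[0,0,0.4,0,0,0,0],[0,-0.1,0.4,0,0,0,0],[-0.1,-0.3,0.2,0,0,0,0],[-0.1,-0.4,0,0,0,0,0],[-0.1,-0.4,0,0,0,0,0]]
  ]
}}

```text
t: 18.05
ee_pos: [450.5, 147.1, 363.2]
orientation: [0.657, 2.636, -0.152]
ft_force: [0.0, -0.1, -2.7]
width: 15.6
grasp_force: 30.0
```

>>> {"fn": "step_arm", "kwargs": {
  "targets": [
    [[-0.1,-0.4,0,0,0,0,0],[-0.1,-0.4,0,0,0,0,0],[-0.1,-0.4,0,0,0,0,0],[-0.2,-0.4,0,0,0,0,0],[-0.2,-0.4,0,0,0,0,0]]
  ]
}}

```text
t: 18.68
ee_pos: [415.2, 47.2, 363.0]
orientation: [0.658, 2.637, -0.153]
ft_force: [-0.8, 0.7, -2.6]
width: 15.5
grasp_force: 30.0
```

>>> {"fn": "step_arm", "kwargs": {
  "targets": [
    [[-0.2,-0.4,0,0,0,0,0],[-0.2,-0.4,0,0,0,0,0],[-0.2,-0.4,0,0,0,0,0],[-0.2,-0.2,0,0,0,0,0],[-0.2,0,0,0,0,0,0]]
  ]
}}

```text
t: 19.3
ee_pos: [365.1, -22.2, 363.2]
orientation: [0.66, 2.636, -0.153]
ft_force: [-0.1, -0.1, -1.2]
width: 15.9
grasp_force: 30.0
```

```bash
python3 - <<'E'
from h import *
from scipy.spatial.transform import Rotation as R
np.set_printoptions(precision=3,suppress=True)
im,K,E=shot("wrist","w6.png")
s,Ks,Es=shot("scene","s6.png")
o=readout.get_obs();A=R.from_rotvec(o["orientation"]).as_matrix();print(o["ee_pos"],o["qpos"],o["width"]);print(A)
K4,E4=load("w4")
# loop from w4 extreme points (outer radius 32.5) : bottom-of-loop outer seen at top of arc
im4=cv2.imread("pics/w4.png"); 
for L in ([541,-187.5,246],[538,-187.5,243],[541,-190,250]):
    th=np.radians(np.arange(0,360,5)); c=np.array([proj(K4,E4,[L[0],L[1]+32.5*np.cos(a),L[2]+32.5*np.sin(a)]) for a in th]); print(L,"outer box",c.min(0),c.max(0))
g=im4[325:368,95:200].astype(int); 
E
```

```text
[364.925 -21.52  363.252] [-0.024  0.048  2.302 -0.467  0.444 -0.716] 15.827941756325604
[[-0.801  0.471  0.369]
 [ 0.426  0.882 -0.202]
 [-0.421 -0.005 -0.907]]
[541, -187.5, 246] outer box [102.478 331.124] [198.708 429.28 ]
[538, -187.5, 243] outer box [101.763 325.718] [198.236 423.13 ]
[541, -190, 250] outer box [ 96.57  336.343] [193.949 436.532]
```

```bash
python3 - <<'E'
from h import *
np.set_printoptions(precision=1,suppress=True)
im=cv2.imread("pics/w4.png");g=cv2.cvtColor(im,cv2.COLOR_BGR2GRAY)
d=((cv2.GaussianBlur(g,(3,3),0)<185)&(g>90)).astype(np.uint8); d[:322]=0;d[445:]=0;d[:,:85]=0;d[:,160:]=0;d[364:405]=d[364:405]
d[365:404]=0
n,l,st,c=cv2.connectedComponentsWithStats(d)
for i in range(1,n):
    if st[i,4]>20: print(st[i],c[i])
w=g[322:345,150:175]; print("col162",g[322:345,162]); print("row360",g[360,95:135]); print("row410 ",g[410,95:150])
# scene loop outer ellipse -> outer extent in s0
s=cv2.imread("pics/scene0.png");gs=cv2.cvtColor(s,cv2.COLOR_BGR2GRAY)[212:248,246:286]
m=(gs>75).astype(np.uint8); m[:9]=0  # skip stem
ys,xs=np.where(m); print("scene ring bbox",xs.min()+246,xs.max()+246,ys.min()+212,ys.max()+212)
K,E=load("scene0")
for L in ([541,-187.5,246],[538,-189,243],):
    a=np.radians(np.arange(0,360,5)); c=np.array([proj(K,E,[L[0],L[1]+32.5*np.cos(t),L[2]+32.5*np.sin(t)]) for t in a]); print(L,c.min(0),c.max(0))
E
```

```text
[112 330  48  35 330] [132.8 346.6]
[106 404  54  41 739] [132.8 421.9]
col162 [204 205 206 206 206 206 200 177 132 135 145 154 160 179 202 208 208 208
 209 209 209 208 208]
row360 [210 211 210 210 210 210 211 212 212 212 213 212 213 211 210 210 210 210
 208 185 152 135 134 133 131 126 123 136 169 194 206 210 210 210 210 210
 211 210 210 208]
row410  [209 209 209 208 207 207 208 209 209 209 210 211 210 207 196 174 154 144
 139 136 128 120 114 107 100  98 129 183 204 208 211 210 210 209 210 209
 210 209 209 210 210 209 210 210 211 210 210 210 209 208 208 208 208 208
 209]
scene ring bbox 253 277 221 238
[541, -187.5, 246] [252.2 219.3] [276.8 238.3]
[538, -189, 243] [252.3 219.2] [276.8 238.1]
```

>>> {"fn": "step_arm", "kwargs": {
  "targets": [
    [[0.1,-0.3,0,0,0,0,0],[0.1,-0.4,0,0,0,0,0],[0,-0.4,0,0,0,0,0],[0,-0.4,0,0,0,0,0],[0,-0.4,0,0,0,0,0]]
  ]
}}

```text
t: 20.02
ee_pos: [376.6, -116.5, 363.7]
orientation: [0.656, 2.636, -0.151]
ft_force: [-0.3, 0.7, -2.6]
width: 15.7
grasp_force: 30.0
```

>>> {"fn": "step_arm", "kwargs": {
  "targets": [
    [[0,-0.2,-0.1,0,0,0,0],[0,-0.1,-0.2,0,0,0,0],[0,0,-0.2,0,0,0,0],[0,0,-0.05,0,0,0,0],[0,0,0,0,0,0,0]]
  ]
}}

```text
t: 20.65
ee_pos: [376.5, -130.8, 336.0]
orientation: [0.656, 2.636, -0.151]
ft_force: [0.4, 0.4, -2.2]
width: 15.7
grasp_force: 30.0
```

```bash
cat > chk.py <<'E'
import sys
from h import *
from scipy.spatial.transform import Rotation as R
np.set_printoptions(precision=3,suppress=True)
n=sys.argv[1]
im,K,E=shot("wrist","w%s.png"%n); s,Ks,Es=shot("scene","s%s.png"%n)
o=readout.get_obs();A=R.from_rotvec(o["orientation"]).as_matrix();print(o["ee_pos"],o["qpos"],o["ft_force"]);print(A)
g=o["ee_pos"]+163*A[:,2]-[0,0,6.4]; xb=np.array([A[1,1],-A[0,1],0]); h=g+50*xb+[0,0,72]
print("hook_inside",h,"hooktop px",proj(Ks,Es,h+[0,0,6]),"tip px",proj(Ks,Es,h+15*xb-[0,0,23]),"loop",proj(Ks,Es,[541,-187,245]),"lb",proj(Ks,Es,[541,-187,217.5]))
c=s[188:263,215:315]
cv2.imwrite("pics/c%s.png"%n,np.hstack([cv2.resize(c,(480,360),interpolation=cv2.INTER_CUBIC),cv2.resize(im,(320,360))]))
E
python3 chk.py 7
```

```text
[ 376.664 -130.942  336.472] [-0.344  0.153  2.273 -0.227  0.291 -1.223] [-0.016  0.372 -1.876]
[[-0.801  0.47   0.371]
 [ 0.424  0.883 -0.202]
 [-0.422 -0.004 -0.906]]
hook_inside [ 481.298 -187.274  254.32 ] hooktop px [273.944 208.244] tip px [269.866 219.057] loop [264.69  229.296] lb [265.403 236.613]
```

View pics/c7.png

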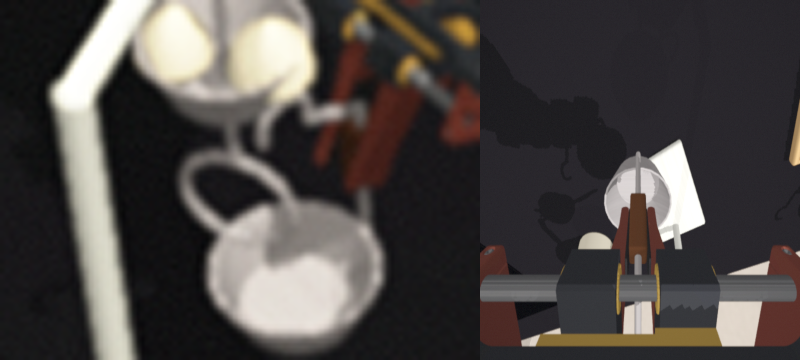

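The scene crop shows the hook tip at (270,219) and its top at (274,209), where (269.9,219.1) and (273.9,208.2) were predicted. The hook stands in front of the loop at the right height, so I insert it.

>>> {"fn": "step_arm", "kwargs": {
  "targets": [
    [[0.2,0,0,0,0,0,0],[0.3,0,0,0,0,0,0],[0.3,0,0,0,0,0,0],[0.2,0,0,0,0,0,0],[0,0,0,0,0,0,0]]
  ]
}}

```text
t: 21.38
ee_pos: [427.4, -131.1, 336.3]
orientation: [0.656, 2.635, -0.151]
ft_force: [-0.5, 0.5, -2.8]
width: 15.8
grasp_force: 30.0
```

>>> {"fn": "step_arm", "kwargs": {
  "targets": [
    [[0.2,0,0,0,0,0,0],[0,0,0,0,0,0,0],[0,0,-0.1,0,0,0,0],[0,0,-0.1,0,0,0,0],[0,0,0,0,0,0,0]]
  ]
}}

```text
t: 22.0
ee_pos: [436.1, -131.1, 325.7]
orientation: [0.657, 2.637, -0.151]
ft_force: [0.9, -0.1, -1.9]
width: 15.8
grasp_force: 30.0
```

```bash
python3 chk.py 8; python3 - <<'E'
import cv2,numpy as np
a=cv2.imread("pics/s6.png")[185:260,215:315];b=cv2.imread("pics/s8.png")[185:260,215:315]
for n,i in(("s6",a),("s8",b)):
    g=i[:30,:60].astype(int).sum(2)  # upper bowl/garlic
    m=(i[:40].min(2)>215); ys,xs=np.where(m[:, :70]); print(n,xs.mean().round(2),ys.mean().round(2),len(xs))
E
```

```text
[ 436.38  -131.164  326.191] [-0.294  0.254  2.168 -0.289  0.305 -1.119] [-0.442 -0.359 -1.761]
[[-0.801  0.47   0.37 ]
 [ 0.425  0.883 -0.202]
 [-0.422 -0.004 -0.907]]
hook_inside [ 540.883 -187.531  243.993] hooktop px [264.377 227.852] tip px [260.323 238.655] loop [264.69  229.296] lb [265.403 236.613]
s6 33.7 12.09 344
s8 33.79 12.09 348
```

>>> {"fn": "step_arm", "kwargs": {
  "targets": [
    [[0,0,-0.12,0,0,0,0],[0,0,-0.12,0,0,0,0],[0,0,-0.12,0,0,0,0],[0,0,-0.04,0,0,0,0],[0,0,0,0,0,0,0]]
  ]
}}

```text
t: 22.72
ee_pos: [436.5, -131.2, 306.1]
orientation: [0.657, 2.636, -0.151]
ft_force: [-0.5, -0.2, -2.0]
width: 15.7
grasp_force: 30.0
```

>>> {"fn": "step_arm", "kwargs": {
  "targets": [
    [[0,0,-0.04,0,0,0,0],[0,0,0,0,0,0,0],[0,0,-0.04,0,0,0,0],[0,0,0,0,0,0,0],[0,0,0,0,0,0,0]]
  ]
}}

```text
t: 23.35
ee_pos: [436.5, -131.2, 302.4]
orientation: [0.657, 2.635, -0.151]
ft_force: [1.2, 1.0, -2.4]
width: 15.9
grasp_force: 30.0
```

>>> {"fn": "step_arm", "kwargs": {
  "targets": [
    [[0,0,-0.04,0,0,0,0],[0,0,0,0,0,0,0],[0,0,-0.04,0,0,0,0],[0,0,0,0,0,0,0],[0,0,0,0,0,0,0]]
  ]
}}

```text
t: 23.98
ee_pos: [437.1, -131.3, 299.0]
orientation: [0.656, 2.633, -0.151]
ft_force: [-0.1, 0.3, 5.6]
width: 15.7
grasp_force: 30.0
```

```bash
python3 - <<'E'
from h import *
import time
F=[]
for i in range(6):
    shot("scene"); F.append(readout.get_obs()["ft_force"])
print(np.mean(F,0),readout.get_obs()["ee_pos"])
E
```

```text
[0.02390446 0.06746209 5.42326002] [ 437.09235839 -131.31030919  298.99997094]
```

>>> {"fn": "step_arm", "kwargs": {
  "targets": [
    [[0,0,0.015,0,0,0,0],[0,0,0,0,0,0,0],[0,0,0,0,0,0,0],[0,0,0,0,0,0,0],[0,0,0,0,0,0,0]]
  ]
}}

```text
t: 24.9
ee_pos: [436.6, -131.2, 299.2]
orientation: [0.657, 2.635, -0.151]
ft_force: [0.2, -0.4, 4.9]
width: 16.2
grasp_force: 30.0
```

```bash
python3 chk.py 9; python3 - <<'E'
import cv2
s=cv2.imread("pics/s9.png")[165:285,200:330]
cv2.imwrite("pics/c9.png",cv2.resize(s,(650,600),interpolation=cv2.INTER_CUBIC))
E
```

```text
[ 436.629 -131.212  299.224] [-0.294  0.311  2.183 -0.376  0.235 -1.028] [-0.662 -0.601  5.615]
[[-0.801  0.47   0.371]
 [ 0.425  0.883 -0.202]
 [-0.422 -0.004 -0.906]]
hook_inside [ 541.265 -187.607  217.086] hooktop px [264.99  235.154] tip px [260.987 245.725] loop [264.69  229.296] lb [265.403 236.613]
```

View pics/c9.png

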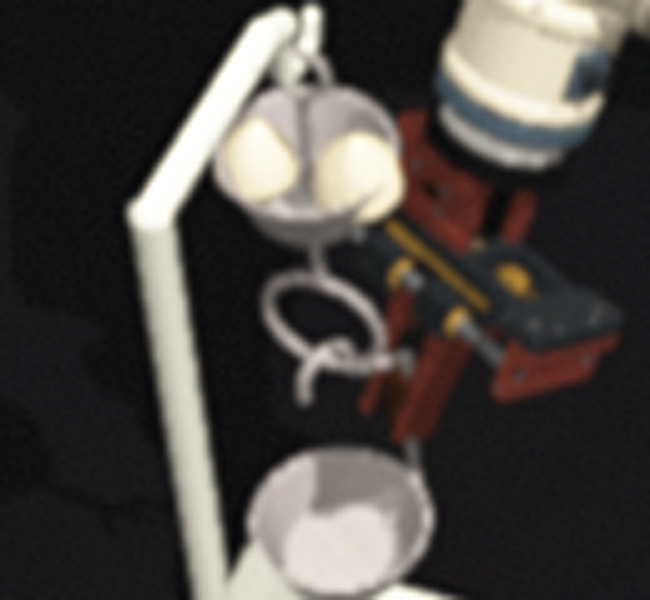

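The view shows the hook's bend over the loop's lowest wire at about (265,235), with its free end hanging down in front of it at (261,245). It is hooked. I ease off the press, then open.

>>> {"fn": "step_arm", "kwargs": {
  "targets": [
    [[0,0,0.02,0,0,0,0],[0,0,0,0,0,0,0],[0,0,0,0,0,0,0],[0,0,0,0,0,0,0],[0,0,0,0,0,0,0]]
  ]
}}

```text
t: 25.62
ee_pos: [436.3, -131.1, 299.8]
orientation: [0.657, 2.636, -0.151]
ft_force: [-0.6, 1.0, -0.8]
width: 15.8
grasp_force: 30.0
```

>>> {"fn": "step_arm", "kwargs": {
  "targets": [
    [[0,0,0,0,0,0,0.8],[0,0,0,0,0,0,0.8],[0,0,0,0,0,0,0.8],[0,0,0,0,0,0,0.8],[0,0,0,0,0,0,0.8]]
  ]
}}

```text
t: 26.25
ee_pos: [436.5, -131.2, 300.1]
orientation: [0.657, 2.635, -0.151]
ft_force: [0.7, -0.3, 0.3]
width: 62.3
grasp_force: 0.0
```

>>> {"fn": "step_arm", "kwargs": {
  "targets": [
    [[0,0,0,0,0,0,0.8],[0,0,0,0,0,0,0.8],[-0.07,0.04,0.16,0,0,0,0.8],[-0.11,0.06,0.27,0,0,0,0.8],[-0.15,0.08,0.36,0,0,0,0.8]]
  ]
}}

```text
t: 26.88
ee_pos: [419.5, -121.9, 340.5]
orientation: [0.657, 2.635, -0.151]
ft_force: [0.7, -0.2, -0.9]
width: 70.4
grasp_force: 0.0
```

>>> {"fn": "step_arm", "kwargs": {
  "targets": [
    [[-0.15,0.08,0.36,0,0,0,0.8],[-0.15,0.08,0.36,0,0,0,0.8],[-0.3,0.3,0.3,0,0,0,0.8],[-0.3,0.4,0.2,0,0,0,0.8],[0,0.4,0,0,0,0,0.8]]
  ]
}}

```text
t: 27.5
ee_pos: [373.7, -58.6, 402.1]
orientation: [0.658, 2.633, -0.15]
ft_force: [0.3, 0.1, 1.1]
width: 70.0
grasp_force: 0.0
```

>>> {"fn": "step_arm", "kwargs": {
  "targets": [
    [[0,0.4,0,0,0,0,0.8],[0,0.4,0,0,0,0,0.8],[0,0,0,0,0,0,0.8],[0,0,0,0,0,0,0.8],[0,0,0,0,0,0,0.8]]
  ]
}}

```text
t: 28.12
ee_pos: [374.9, -19.6, 400.8]
orientation: [0.658, 2.635, -0.151]
ft_force: [0.4, 0.5, -0.3]
width: 70.4
grasp_force: 0.0
```

>>> {"fn": "step_arm", "kwargs": {
  "targets": [
    [[0,0,0,0,0,0,0.8],[0,0,0,0,0,0,0.8],[0,0,0,0,0,0,0.8],[0,0,0,0,0,0,0.8],[0,0,0,0,0,0,0.8]]
  ]
}}

```text
t: 28.75
ee_pos: [375.0, -19.2, 400.6]
orientation: [0.657, 2.635, -0.151]
ft_force: [0.2, 0.1, -0.0]
width: 70.3
grasp_force: 0.0
```

```bash
cat > mv.py <<'E'
from h import *
P=None
for k in range(8):
    s,K,E=shot("scene"); r=s[160:300,205:330].astype(int)
    if P is not None: print("maxdiff",np.abs(r-P).max(),"n>25",(np.abs(r-P).max(2)>25).sum())
    P=r
cv2.imwrite("pics/fin.png",cv2.resize(s[160:300,205:330],(500,560),interpolation=cv2.INTER_CUBIC)); cv2.imwrite("pics/sfin.png",s)
o=readout.get_obs();print(o["t"],o["ft_force"])
E
python3 mv.py
```

```text
maxdiff 41 n>25 8
maxdiff 31 n>25 9
maxdiff 36 n>25 6
maxdiff 27 n>25 1
maxdiff 8 n>25 0
maxdiff 24 n>25 0
maxdiff 29 n>25 2
29.15 [-0.12404826  0.40618457  0.75605833]
```

It hangs free with a little residual swing, so I let it settle. My ten views are used up, so the remaining checks are numeric.

>>> {"fn": "step_arm", "kwargs": {
  "targets": [
    [[0,0,0,0,0,0,0.8],[0,0,0,0,0,0,0.8],[0,0,0,0,0,0,0.8],[0,0,0,0,0,0,0.8],[0,0,0,0,0,0,0.8]]
  ]
}}

```text
t: 29.78
ee_pos: [375.0, -19.2, 400.6]
orientation: [0.657, 2.635, -0.151]
ft_force: [0.1, -0.1, 1.1]
width: 70.3
grasp_force: 0.0
```

>>> {"fn": "step_arm", "kwargs": {
  "targets": [
    [[0,0,0,0,0,0,0.8],[0,0,0,0,0,0,0.8],[0,0,0,0,0,0,0.8],[0,0,0,0,0,0,0.8],[0,0,0,0,0,0,0.8]]
  ]
}}

```text
t: 30.4
ee_pos: [375.0, -19.2, 400.6]
orientation: [0.657, 2.635, -0.151]
ft_force: [-0.3, 0.1, 0.2]
width: 70.0
grasp_force: 0.0
```

>>> {"fn": "step_arm", "kwargs": {
  "targets": [
    [[0,0,0,0,0,0,0.8],[0,0,0,0,0,0,0.8],[0,0,0,0,0,0,0.8],[0,0,0,0,0,0,0.8],[0,0,0,0,0,0,0.8]]
  ]
}}

```text
t: 31.02
ee_pos: [375.0, -19.2, 400.6]
orientation: [0.657, 2.635, -0.151]
ft_force: [0.2, -0.3, -0.2]
width: 70.4
grasp_force: 0.0
```

>>> {"fn": "step_arm", "kwargs": {
  "targets": [
    [[0,0,0,0,0,0,0.8],[0,0,0,0,0,0,0.8],[0,0,0,0,0,0,0.8],[0,0,0,0,0,0,0.8],[0,0,0,0,0,0,0.8]]
  ]
}}

```text
t: 31.65
ee_pos: [375.0, -19.2, 400.6]
orientation: [0.657, 2.635, -0.151]
ft_force: [1.4, 1.1, 0.5]
width: 70.1
grasp_force: 0.0
```

>>> {"fn": "step_arm", "kwargs": {
  "targets": [
    [[0,0,0,0,0,0,0.8],[0,0,0,0,0,0,0.8],[0,0,0,0,0,0,0.8],[0,0,0,0,0,0,0.8],[0,0,0,0,0,0,0.8]]
  ]
}}

```text
t: 32.28
ee_pos: [375.0, -19.2, 400.6]
orientation: [0.657, 2.635, -0.151]
ft_force: [0.6, -0.5, -0.4]
width: 70.2
grasp_force: 0.0
```

```bash
python3 mv.py; python3 - <<'E'
from h import *
np.set_printoptions(precision=1,suppress=True)
K,E=load("scene0")
for f in ("s9","sfin"):
    s=cv2.imread("pics/%s.png"%f); r=s[245:295,240:310].astype(int)
    m=((r.min(2)>85)&(r.max(2)-r.min(2)<40)).astype(np.uint8); m=cv2.morphologyEx(m,cv2.MORPH_OPEN,np.ones((3,3)))
    m[40:]=0
    n,l,st,c=cv2.connectedComponentsWithStats(m); i=1+st[1:,4].argmax(); print("bowl",f,st[i],c[i]+[240,245])
    b=s[215:285,255:320].astype(int); mb=(b[...,2]>b[...,0]+20)&(b.max(2)<120); ys,xs=np.where(mb); print("brown",len(xs),xs.mean()+255,ys.mean()+215)
    g=s[160:215,230:290]; ys,xs=np.where(g.min(2)>200); print("garlic",xs.mean()+230,ys.mean()+160)
print("bowl rim centre expected hanging",proj(K,E,[541,-187,218-133]),"if on base",proj(K,E,[541,-187,46]))
E
```

```text
maxdiff 9 n>25 0
maxdiff 29 n>25 1
maxdiff 22 n>25 0
maxdiff 27 n>25 1
maxdiff 27 n>25 3
maxdiff 30 n>25 4
maxdiff 28 n>25 2
32.675 [-0.16696452 -0.03527277 -0.64905826]
bowl s9 [   0    5   50   35 1167] [263.6 270.6]
brown 628 291.8216560509554 235.56528662420382
garlic 251.68815331010452 191.3432055749129
bowl sfin [   0    5   50   35 1112] [262.4 271.1]
brown 115 280.67826086956524 245.49565217391304
garlic 251.4954954954955 191.17657657657657
bowl rim centre expected hanging [268.6 269. ] if on base [269.4 277.8]
```

>>> {"fn": "step_arm", "kwargs": {
  "targets": [
    [[0,0,0,0,0,0,0.8],[0,0,0,0,0,0,0.8],[0,0,0,0,0,0,0.8],[0,0,0,0,0,0,0.8],[0,0,0,0,0,0,0.8]]
  ]
}}

```text
t: 33.3
ee_pos: [375.0, -19.2, 400.6]
orientation: [0.657, 2.635, -0.151]
ft_force: [0.7, 0.4, -0.4]
width: 70.5
grasp_force: 0.0
```

>>> {"fn": "step_arm", "kwargs": {
  "targets": [
    [[0,0,0,0,0,0,0.8],[0,0,0,0,0,0,0.8],[0,0,0,0,0,0,0.8],[0,0,0,0,0,0,0.8],[0,0,0,0,0,0,0.8]]
  ]
}}

```text
t: 33.92
ee_pos: [375.0, -19.2, 400.6]
orientation: [0.657, 2.635, -0.151]
ft_force: [-0.1, -0.1, -0.3]
width: 69.8
grasp_force: 0.0
```

>>> {"fn": "step_arm", "kwargs": {
  "targets": [
    [[0,0,0,0,0,0,0.8],[0,0,0,0,0,0,0.8],[0,0,0,0,0,0,0.8],[0,0,0,0,0,0,0.8],[0,0,0,0,0,0,0.8]]
  ]
}}

```text
t: 34.55
ee_pos: [375.0, -19.2, 400.6]
orientation: [0.657, 2.635, -0.151]
ft_force: [0.3, -0.2, -0.7]
width: 70.1
grasp_force: 0.0
```

>>> {"fn": "step_arm", "kwargs": {
  "targets": [
    [[0,0,0,0,0,0,0.8],[0,0,0,0,0,0,0.8],[0,0,0,0,0,0,0.8],[0,0,0,0,0,0,0.8],[0,0,0,0,0,0,0.8]]
  ]
}}

```text
t: 35.17
ee_pos: [375.0, -19.2, 400.6]
orientation: [0.657, 2.635, -0.151]
ft_force: [-0.3, -0.5, 0.4]
width: 70.4
grasp_force: 0.0
```

>>> {"fn": "step_arm", "kwargs": {
  "targets": [
    [[0,0,0,0,0,0,0.8],[0,0,0,0,0,0,0.8],[0,0,0,0,0,0,0.8],[0,0,0,0,0,0,0.8],[0,0,0,0,0,0,0.8]]
  ]
}}

```text
t: 35.8
ee_pos: [375.0, -19.2, 400.6]
orientation: [0.657, 2.635, -0.151]
ft_force: [-0.2, 0.0, 0.3]
width: 70.2
grasp_force: 0.0
```

>>> {"fn": "step_arm", "kwargs": {
  "targets": [
    [[0,0,0,0,0,0,0.8],[0,0,0,0,0,0,0.8],[0,0,0,0,0,0,0.8],[0,0,0,0,0,0,0.8],[0,0,0,0,0,0,0.8]]
  ]
}}

```text
t: 36.42
ee_pos: [375.0, -19.2, 400.6]
orientation: [0.657, 2.635, -0.151]
ft_force: [0.0, 0.5, 0.2]
width: 70.3
grasp_force: 0.0
```

>>> {"fn": "step_arm", "kwargs": {
  "targets": [
    [[0,0,0,0,0,0,0.8],[0,0,0,0,0,0,0.8],[0,0,0,0,0,0,0.8],[0,0,0,0,0,0,0.8],[0,0,0,0,0,0,0.8]]
  ]
}}

```text
t: 37.05
ee_pos: [375.0, -19.2, 400.6]
orientation: [0.657, 2.635, -0.151]
ft_force: [0.5, 0.3, 0.4]
width: 70.2
grasp_force: 0.0
```

```bash
python3 - <<'E'
from h import *
np.set_printoptions(precision=2,suppress=True)
C=[]
P=None
for k in range(14):
    s,K,E=shot("scene"); r=s[160:300,205:330].astype(float); g=cv2.cvtColor(s,cv2.COLOR_BGR2GRAY)[246:285,240:300].astype(np.float32)
    if P is None: P=g
    C.append(cv2.phaseCorrelate(P,g)[0])
C=np.array(C);print(C.T);print("max mm/s",np.abs(np.diff(C,axis=0)).max()*2.6/.05,readout.get_obs()["t"])
E
```

```text
[[ 0.    0.06  0.05  0.12  0.09  0.07  0.08  0.07  0.05 -0.02  0.04  0.02
  -0.05 -0.04]
 [ 0.   -0.01 -0.03 -0.03 -0.04 -0.02 -0.03 -0.03 -0.02 -0.02  0.01  0.05
  -0.01 -0.03]]
max mm/s 3.8455166056755274 37.75
```

The bowl moves under 4 mm/s, so it is effectively still. I hand in.

```bash
python3 -c "
from workcell import ctrl
print(ctrl.close_job())"
```

```text
the job is handed in; nothing more can be done
None
```

The steel basket hangs by its hook in the upper basket's loop, released and almost still (under 4 mm/s in the scene camera), and the job was handed in at about 38 s; the hand-in gave no verdict, and I did not re-check the mug, canister and grater by camera at the end, though the arm stayed clear of them.

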